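# Rack the washed dissolution-bath parts and start the drying fan

### The arm

A 6-joint arm with a two-finger parallel gripper is mounted at the origin on the work surface. World frame = base frame: x ahead of the robot, y to its left, z up, the work surface at z = 0. Lengths are in mm, angles in rad, forces in N, time in s.
With the tool pointing down it reaches from about 350 to 975 mm from the base axis. Payload 7.1 kg.
Tool frame: the origin (TCP) lies on the front face of the gripper's body, between the roots of the fingers; the fingertips stand 80 mm ahead of it and the grasp point (between the pads) lies 61 mm ahead of it (env.tips_ahead is the distance from the TCP to the fingertips, in mm); z points along the fingers, y is the line along which they close (so a half turn about z gives the same grasp; the last joint's range is limited). The gripper opens to 88 mm and grips with 3 to 60 N. Pads are 20 mm wide; open, the fingers measure 115 mm over their backs; the gripper's body (75 mm by 178 mm) begins 61 mm behind the grasp point.
Start: joints at [-0.019, 0.423, 1.63, -0, 1.089, -0.019], TCP at [624.984, 0.026, 302.675] pointing down, gripper open.
Joint ranges: [-3, 3], [-0.9, 2.11], [0.09, 2.58], [-1.31, 4.45], [0.11, 2.69], [-2.54, 2.54]. Speed limits (rad/s): [2.39, 2.39, 3.01, 3.14, 3.14, 3.14].

### API

Orientations are given as a unit quaternion [x, y, z, w].
In Python, from station import env, set_gripper, viewer, workorder gives the robot as it stands. Calls block until the motion is done:
- env.reach(position, orientation): joint-space move of the TCP to a pose.
- env.move_l(position, rot=None, rate=150, f_stop=None): straight line of the TCP; rot=None keeps the orientation; rate is the mean speed in mm/s. With f_stop (N) it stops when the force on the tool has changed by that much, and returns True; else False.
- env.move_joints(angles): joint-space move.
- set_gripper(opening): finger opening in mm; the grip force is fixed at half the most; returns when the fingers have stopped.
- env.hold(seconds).
- env.ik(position, orientation): joint angles nearest the present ones, or None.
- env.read_state(): the state.
- viewer.camera(name): name is "scene" or "side" or "wrist"; returns the picture (384x512x3 uint8, blue, green, red); there is no depth.
- viewer.camera_params(name): a dict with "fx", "fy", "cx", "cy" (pixels), "pose" (4x4, takes a point from camera to world coordinates); the wrist camera has in their place "tool_from_camera" (4x4, takes a point from camera to tool coordinates, whose origin is the TCP and whose axes are the flange's). Camera axes: x right, y up, looking along -z (the intrinsics and any distortion apply to the point x, -y, -z); pixel columns grow to the right and rows downward; lengths in mm; the calibration is good to about 2 mm. A picture is of the moment at which its call begins: read the wrist's pose just before it. camera_params takes no time and is no camera call.
A pose or a line that the arm cannot do raises env.IKError and nothing moves.
- workorder.sign_off(): hands the job in; it is judged then, once.
The state is a dict: "time_s": time; "qpos": joint angles; "dq": joint speeds; "tau": joint torques, N m; "tool_pos": TCP position; "orientation": TCP orientation; "force": force on the tool from outside, world axes, zero at the start; "wrist_torque": the same for the moment, N m; "width": finger opening in mm; "grip_force": force on a finger pad.
Only numpy, scipy, OpenCV 4.12 (cv2) and the standard library are available. Lean on these libraries where they do the work, as an engineer would, in place of code of your own. Each camera call takes 0.05 s, during which the arm holds its last target. There are 200 camera calls.

### The job

Rack the washed parts to dry: lay every paddle in a notch pair of the drying cradle, one paddle per pair, its shaft resting level in both plates and its blade overhanging the far end away from the robot; hang every black split collar upright astride the rail, tab up, and slide the flat gauge blade first into the holder's slot, fully home with its grip against the block. When all of them are in place, press the fan's push button down; leave the other things on the bench where they are.

Things in the scene. Friction and masses are not known exactly. Their poses are not given: they have to be found in the camera images.
- paddle1: steel paddle: round shaft 12 mm thick, 200 mm long, along its x, with a flat blade 20 long x 44 wide x 4 mm across its +x end (94 to 114 mm). Origin: middle of the shaft, on its axis; centre of mass 8 mm towards the blade; 200 g. Starts on a fixed black mat 4 mm thick (axis 10 mm above the table), blade roughly away from the robot. May be absent
- blade1 (a point): centre of the blade of paddle1, 104 mm from its origin along +x
- paddle2: steel paddle: round shaft 12 mm thick, 200 mm long, along its x, with a flat blade 20 long x 44 wide x 4 mm across its +x end (94 to 114 mm). Origin: middle of the shaft, on its axis; centre of mass 8 mm towards the blade; 200 g. Starts on a fixed black mat 4 mm thick (axis 10 mm above the table), blade roughly away from the robot. May be absent
- blade2 (a point): centre of the blade of paddle2, 104 mm from its origin along +x
- paddle3: steel paddle: round shaft 12 mm thick, 200 mm long, along its x, with a flat blade 20 long x 44 wide x 4 mm across its +x end (94 to 114 mm). Origin: middle of the shaft, on its axis; centre of mass 8 mm towards the blade; 200 g. Starts on a fixed black mat 4 mm thick (axis 10 mm above the table), blade roughly away from the robot. May be absent
- blade3 (a point): centre of the blade of paddle3, 104 mm from its origin along +x
- cradle: fixed drying cradle: two thin upright blue plates at its x = -60 and +60 mm (8 mm thick, 190 wide), each with three dark V notches 60 mm apart. Origin on the table; shafts lie along x, +x = far end, away from the robot; y across. V sides rise at 45 degrees from 90 to 108 mm above the table, 37 mm apart at the top. Open between the plates but for two rails 20 mm high at the sides
- notch1 (a point): point midway between the two plates where the axis of a shaft lying in notch pair 1 runs, 98.5 mm above the table; axes as the cradle's
- notch2 (a point): point midway between the two plates where the axis of a shaft lying in notch pair 2 runs, 98.5 mm above the table; axes as the cradle's
- notch3 (a point): point midway between the two plates where the axis of a shaft lying in notch pair 3 runs, 98.5 mm above the table; axes as the cradle's
- collar1: black split collar, an open arch in its xz plane standing on two feet: inside 60 mm wide, 45 degree corners to a flat crown; outside 84 mm wide, 22 thick along y (feet 40). On the crown a grip tab 24 (x) x 22 mm (y). Origin: middle of the crown's underside, 72 mm above the soles; crown's top 14 mm, tab's top 46 mm above it. 90 g. May be absent
- collar2: black split collar, an open arch in its xz plane standing on two feet: inside 60 mm wide, 45 degree corners to a flat crown; outside 84 mm wide, 22 thick along y (feet 40). On the crown a grip tab 24 (x) x 22 mm (y). Origin: middle of the crown's underside, 72 mm above the soles; crown's top 14 mm, tab's top 46 mm above it. 90 g. May be absent
- rail_mid (a point): middle of the fixed hanging rail, a horizontal round steel bar 12 mm in diameter, on its axis, 110 mm above the table. The bar runs along this point's y axis; its x axis points horizontally away from the robot's side. The bar is 260 mm long between posts 12 mm thick and 116 mm high at its ends
- gauge: the flat gauge: a grey grip 100 x 22 x 14 mm along its x axis, with a flat steel blade 80 long x 46 wide x 4 mm thick at its +x end, level with the middle of the grip. Origin: centre of the grip; the grip's front end (the shoulder) is at x = +50 mm, the blade's tip at +130 mm; the centre of mass at about x = +37 mm. 120 g. Starts lying flat on the table, blade away from the robot
- slot (a point): centre of the mouth of a level letterbox slot, 60 mm above the table, in the front face of the fixed grey holder block (100 deep x 100 wide x 85 mm high), the face towards the robot; x points level into the slot, y across it, z up. The slot is 58 mm wide (y), 11 mm high and 90 mm deep
- start (a joint): the drying fan's push button: 0 when up, about 0.006 m when fully down (about 5 N); it springs back. Counts as pressed beyond 0.004
- start_top (a point): centre of the top of the round push button (32 mm across), on a low housing on the table right of the holder; press straight down
- beaker: bystander, leave alone: empty glass beaker, 60 mm wide, 75 mm high; origin centre of its underside
- vial: bystander, leave alone: small jar, 34 mm wide, 45 mm high; origin centre of its underside
- reagent: bystander, leave alone: amber bottle, 64 mm wide, 140 mm high; origin centre of its underside
- washbottle: bystander, leave alone: white bottle, 66 mm wide, 170 mm high; origin centre of its underside
There are look-alikes about, which are no part of the job. What is shaped like the collar1 but orange is not meant.

How it is judged:
By the outcome, as a careful person would: the job done as asked, in the order asked, and still so for the second after the job is handed in, with the robot touching nothing.
Of paddle1, paddle2, paddle3, collar1, collar2 only 4 to 5 are there at a start; the rules pass over those that are not, and their reading is None.
At some moment in a run one of paddle1, paddle2, paddle3, gauge may be knocked a few centimetres aside while the robot is not near it.
It also fails if it takes over 208 s, if anything falls off the work surface, if the arm or the gripper's body presses on something with over 40 N, if the wrist force passes 120 N, or if a joint passes its speed limit or range.

## Working session

There is one attempt and no reset: what is moved stays moved. The work goes in short steps, each a Python script; the robot and the scene stay as the last script left them, time stands still between calls to the robot, and variables do not carry over. Pictures are saved under pics/ and viewed, at most 14 in all, crops included, and the job is handed in when it is done.

```bash
ls; mkdir -p pics; python3 - <<'E'
from station import env, viewer
import cv2,numpy as np
a=viewer.camera("scene");b=viewer.camera("side");c=viewer.camera("wrist")
for n,i in zip(("scene","side","wrist"),(a,b,c)): cv2.imwrite(f"pics/{n}0.png",i)
cv2.imwrite("pics/v_scene.png",cv2.resize(a,(800,600),interpolation=cv2.INTER_CUBIC))
cv2.imwrite("pics/v_side.png",cv2.resize(b,(800,600),interpolation=cv2.INTER_CUBIC))
np.set_printoptions(precision=4,suppress=True)
for n in ("scene","side","wrist"): print(n,viewer.camera_params(n))
s=env.read_state(); print(s)
E
```

```text
pics
scene {'fx': 423.6852260083877, 'fy': 423.6852260083877, 'cx': 253.14912587186078, 'cy': 193.31567884676883, 'pose': array([[   0.7275,   -0.5692,    0.3831,  926.5158],
       [   0.686 ,    0.6142,   -0.3901, -395.2043],
       [  -0.0132,    0.5466,    0.8373,  966.8168],
       [   0.    ,    0.    ,    0.    ,    1.    ]])}
side {'fx': 440.95797006623803, 'fy': 440.95797006623803, 'cx': 252.43023898899133, 'cy': 197.353935813176, 'pose': array([[   0.9711,    0.1169,   -0.2078,  309.9543],
       [  -0.2385,    0.4799,   -0.8443, -951.6481],
       [   0.001 ,    0.8695,    0.494 ,  647.4314],
       [   0.    ,    0.    ,    0.    ,    1.    ]])}
wrist {'fx': 292.47739539911976, 'fy': 292.47739539911976, 'cx': 258.47648312894626, 'cy': 196.15297104780421, 'tool_from_camera': array([[ -0.0018,   0.9605,   0.2782,  75.5405],
       [  1.    ,   0.0018,   0.0004,   0.3731],
       [ -0.0001,   0.2782,  -0.9605, -82.0583],
       [  0.    ,   0.    ,   0.    ,   1.    ]])}
{'time_s': 0.15, 'qpos': array([-0.0189,  0.4237,  1.6305,  0.    ,  1.0886, -0.019 ]), 'dq': array([-0.0004, -0.0011, -0.0022, -0.0015,  0.0002,  0.0003]), 'tau': array([  0.001 , -54.4981, -27.3919,   0.0645,   0.0204,  -0.    ]), 'tool_pos': array([624.6814,   0.064 , 302.0963]), 'orientation': array([ 0.7071,  0.7071, -0.0004, -0.0004]), 'force': array([-0.2754, -0.3011,  0.1631]), 'wrist_torque': array([0.006 , 0.0138, 0.0356]), 'grip_force': 0.0, 'width': 87.89221947286214}
```

View pics/v_scene.png

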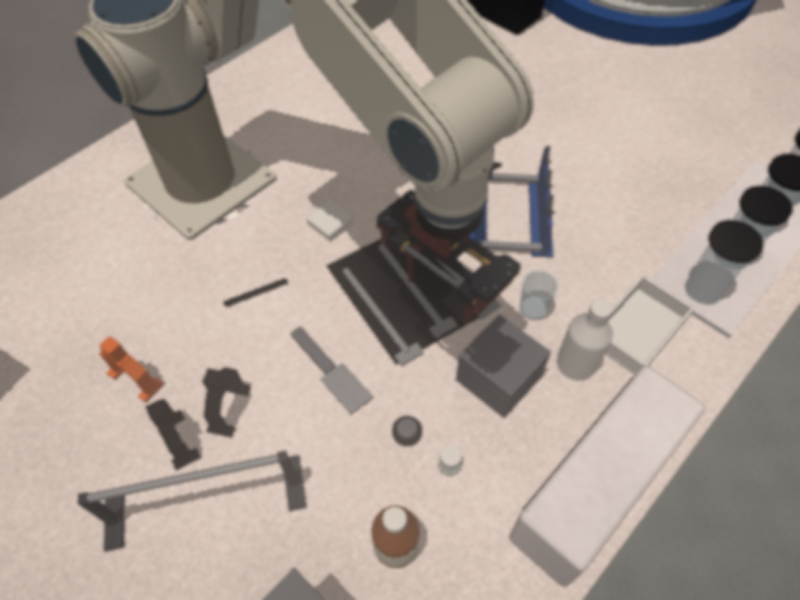

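View pics/v_side.png

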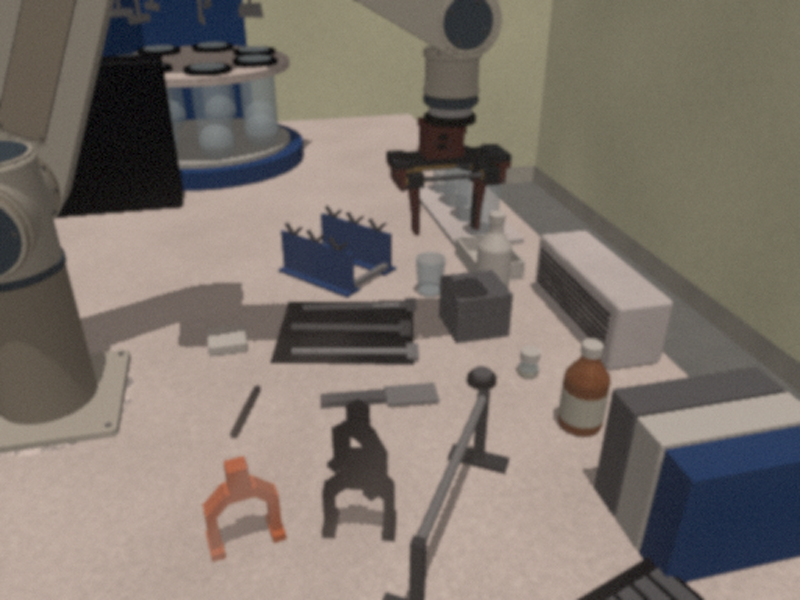

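View pics/wrist0.png

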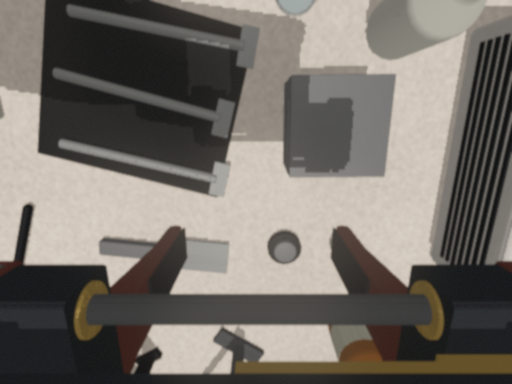

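The scene shows three paddles on the mat (scene ~(375,315), (415,285), (440,265)). There are two black collars at (225,400) and (173,432), and the orange look-alike at (130,368). The rail runs (85,497)–(285,460), the gauge is at (330,370), the holder at (503,365), the button at (407,430) and the cradle at (515,205). Next I make coarse positions and survey with the wrist camera.

```bash
cat > h.py <<'E'
from station import env, set_gripper, viewer, workorder
import cv2, numpy as np
from scipy.spatial.transform import Rotation as R
np.set_printoptions(precision=1,suppress=True)
def P(name,st=None):
    p=viewer.camera_params(name)
    if name=="wrist":
        st=st or env.read_state(); T=np.eye(4)
        T[:3,:3]=R.from_quat(st["orientation"]).as_matrix(); T[:3,3]=st["tool_pos"]
        p["pose"]=T@p["tool_from_camera"]
    return p
def ray(p,uv):
    d=np.array([(uv[0]-p["cx"])/p["fx"],-(uv[1]-p["cy"])/p["fy"],-1.])
    d=p["pose"][:3,:3]@d; return p["pose"][:3,3],d/np.linalg.norm(d)
def onz(p,uv,z):
    o,d=ray(p,uv); return o+d*(z-o[2])/d[2]
def tri(l):   # [(p,uv),...] -> point, residual mm
    A=np.zeros((3,3));b=np.zeros(3);rs=[ray(*x) for x in l]
    for o,d in rs: M=np.eye(3)-np.outer(d,d);A+=M;b+=M@o
    x=np.linalg.solve(A,b); return x,[np.linalg.norm(np.cross(x-o,d)) for o,d in rs]
def proj(p,X):
    q=p["pose"][:3,:3].T@(np.asarray(X,float)-p["pose"][:3,3]); return np.array([p["cx"]+p["fx"]*q[0]/-q[2],p["cy"]-p["fy"]*q[1]/-q[2]])
def down(yaw):  # tool y (closing line) along world angle yaw ; tool z down
    c,s=np.cos(yaw),np.sin(yaw)
    y=np.array([c,s,0]);z=np.array([0,0,-1.]);x=np.cross(y,z)
    return R.from_matrix(np.c_[x,y,z]).as_quat()
def shot(tag):
    st=env.read_state(); im=viewer.camera("wrist"); cv2.imwrite(f"pics/{tag}.png",im)
    p=P("wrist",st); np.savez(f"pics/{tag}.npz",**{k:p[k] for k in("fx","fy","cx","cy","pose")}); return im,p
def load(tag):
    d=np.load(f"pics/{tag}.npz"); return cv2.imread(f"pics/{tag}.png"),{k:d[k] for k in d.files}
E
python3 - <<'E'
from h import *
p=P("scene");s=.64
for n,uv,z in [("railA",(85,497),110),("railB",(285,460),110),("col1",(230,375),60),("col2",(160,410),40),("orange",(110,350),40),("gauge",(330,370),7),("button",(407,430),20),("holder",(505,365),85),("cradle",(548,200),100),("paddle",(375,315),10),("beaker",(538,295),40),("reag",(395,520),140)]:
    print(n,onz(p,np.array(uv)*s,z))
for pos,yaw in [((640,-560,400),0),((640,-500,400),0),((560,150,400),0),((500,120,400),0),((560,-230,400),0),((650,-40,400),0)]:
    q=env.ik(np.array(pos,float),down(yaw)); print(pos,None if q is None else np.round(q,2))
E
```

```text
railA [ 445.7 -492.4  110. ]
railB [ 599.3 -280.7  110. ]
col1 [ 417.2 -242.2   60. ]
col2 [ 374.4 -349.1   40. ]
orange [ 229.  -342.3   40. ]
gauge [ 499.7 -116.4    7. ]
button [ 665.  -110.8   20. ]
holder [720.1  45.1  85. ]
cradle [578.8 341.7 100. ]
paddle [481.1   7.6  10. ]
beaker [668.1 209.4  40. ]
reag [ 767.  -242.9  140. ]
(640, -560, 400) [-0.7  0.7  0.9 -0.   1.5 -0.7]
(640, -500, 400) [-0.7  0.7  1.  -0.   1.5 -0.7]
(560, 150, 400) [ 0.2  0.3  1.6 -0.   1.2  0.2]
(500, 120, 400) [ 0.2  0.1  1.8 -0.   1.2  0.2]
(560, -230, 400) [-0.4  0.3  1.6 -0.   1.3 -0.4]
(650, -40, 400) [-0.1  0.4  1.5 -0.   1.3 -0.1]
```

```bash
python3 - <<'E'
from h import *
for i,(x,y) in enumerate([(590,170),(500,130),(520,-30),(640,-70),(560,-190),(470,-400),(540,-500),(440,-500)],1):
    env.reach(np.array([x,y,430.]),down(0.)); env.hold(.3); shot(f"S{i}")
print(env.read_state()["time_s"])
for k,t in (("m1",(1,2,3,4)),("m2",(5,6,7,8))):
    I=[load(f"S{i}")[0] for i in t]
    m=np.vstack([np.hstack(I[:2]),np.hstack(I[2:])]); cv2.imwrite(f"pics/{k}.png",cv2.resize(m,(800,600),interpolation=cv2.INTER_AREA))
E
```

```text
8.1333
```

View pics/m1.png

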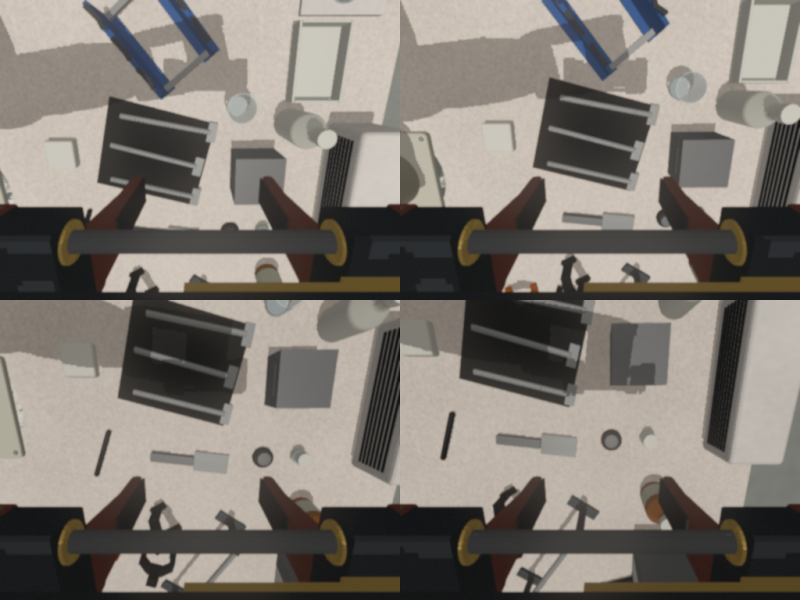

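View pics/m2.png

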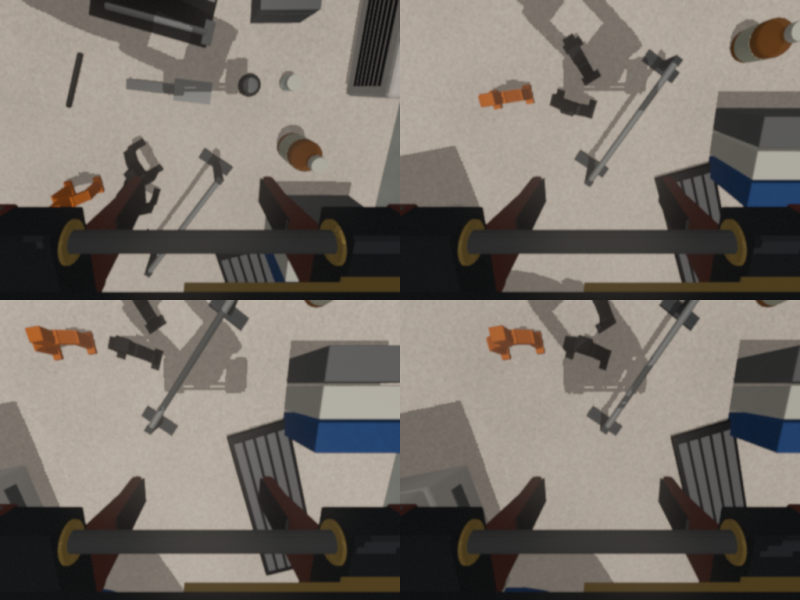

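```bash
python3 - <<'E'
from h import *
for i,(x,y) in enumerate([(440,-400),(380,-400),(520,240),(570,270)],9):
    env.reach(np.array([x,y,[330.,430.][i>10]]),down(0.)); env.hold(.3); shot(f"S{i}")
print(env.read_state()["time_s"])
I=[load("S9")[0][0:230,100:420],load("S10")[0][0:230,100:420],load("S11")[0][0:230,80:400],load("S12")[0][0:230,80:400]]
m=np.vstack([np.hstack(I[:2]),np.hstack(I[2:])]); m=cv2.resize(m,(800,575),interpolation=cv2.INTER_CUBIC)
cv2.imwrite("pics/m3.png",np.clip(m.astype(float)*1.3,0,255).astype(np.uint8))
E
```

```text
13.2083
```

View pics/m3.png

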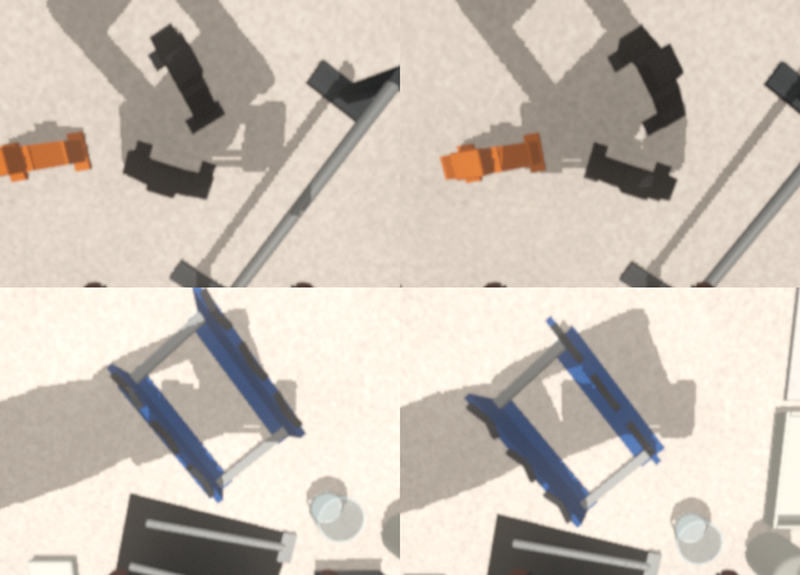

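S9 and S10 (top) show both black collars standing upright. In S9, A runs px (164,14)–(184,50) and B px (152,62)–(184,76). The orange one near (117,63) is the look-alike and not meant. The cradle's two blue plates sit at the lower left, with shafts running up and to the right. Next: centred overhead pairs of pictures for each.

```bash
cat >> h.py <<'E'
def over(x,y,z,tag,dx=0,yaw=0.):   # hover with camera vertically over (x+dx,y)
    env.reach(np.array([x+dx,y-75.5,z]),down(yaw)); env.hold(.25); return shot(tag)
def blobs(mask,amin=150):
    n,l,s,c=cv2.connectedComponentsWithStats(mask.astype(np.uint8)); return [(c[i],s[i,4],l==i) for i in range(1,n) if s[i,4]>=amin]
def rect(m):
    c=np.vstack(cv2.findContours(m.astype(np.uint8),cv2.RETR_EXTERNAL,cv2.CHAIN_APPROX_NONE)[0]); return cv2.boxPoints(cv2.minAreaRect(c))
E
python3 - <<'E'
from h import *
pr=P("scene")
_,p=load("S9"); A=onz(p,(175,31),60);B=onz(p,(167,69),60)
_,p=load("S11"); C=onz(p,(162,43),100)
print(A,B,C)
for n,X,z in(("C",C,370.),("H",[720,45],370.),("G",[515,-115],330.),("BT",[650,-110],330.),("A",A,330.),("B",B,330.),("R",[522,-387],370.)):
    for k,dx in((1,0),(2,-60 if n!="A" else 60)): over(X[0],X[1],z,f"{n}{k}",dx)
print(env.read_state()["time_s"])
t=[load(f"{k}1")[0][0:230,100:420] for k in("C","H","G","A","B","R")]
m=np.vstack([np.hstack(t[:3]),np.hstack(t[3:])]);cv2.imwrite("pics/m4.png",np.clip(cv2.resize(m,(800,383))*1.4,0,255).astype(np.uint8))
for n in "C1","C2":
    im,p=load(n);h=cv2.cvtColor(im,cv2.COLOR_BGR2HSV)
    bs=blobs((h[...,0]>100)&(h[...,0]<130)&(h[...,1]>110)&(np.arange(384)[:,None]<235))
    for c,a,m in bs:
        r=rect(m); print(n,c,a,[onz(p,q,108)[:2] for q in r])
for n in "A1","A2","B1","B2":
    im,p=load(n);g=im.max(2); bs=blobs((g<62)&(np.arange(384)[:,None]<220),200)
    for c,a,m in bs: r=rect(m); print(n,c,a,cv2.minAreaRect(r),onz(p,r.mean(0),72)[:2])
E
```

```text
[ 351.3 -242.4   60. ] [ 339.2 -280.2   60. ] [398.  399.1 100. ]
26.7333
C1 [365.2 127.6] 3330 [array([459.7, 432.4]), array([488.8, 451. ]), array([598.5, 313.7]), array([567.8, 290.4])]
C1 [289.4 179.2] 684 [array([391.8, 369.7]), array([403.1, 378.5]), array([489.6, 273.1]), array([478. , 262.6])]
C2 [409.1 124.3] 4781 [array([444.2, 433.2]), array([481.1, 456.3]), array([596.7, 315.2]), array([557.8, 286. ])]
C2 [327.6 177.2] 1053 [array([374.7, 373.7]), array([383.4, 380.4]), array([473.3, 269.8]), array([464.3, 261.9])]
A1 [198.1  18.6] 323 ((198.18235778808594, 19.12940788269043), (8.784195899963379, 41.604576110839844), 15.708633422851562) [ 290.3 -150.7]
A1 [502.4   8.2] 335 ((501.5, 9.0), (18.0, 19.0), 90.0) [ 600.5 -141.6]
A1 [322.8 135.3] 1807 ((321.40179443359375, 135.73802185058594), (72.72822570800781, 37.84251403808594), 60.708656311035156) [ 424.2 -268.6]
A1 [448.3 143.6] 1575 ((452.0077209472656, 147.60801696777344), (97.15625, 33.03014373779297), 19.558246612548828) [ 575.8 -282.2]
A1 [302.8 203.7] 1439 ((304.09637451171875, 201.6789093017578), (70.30448913574219,
[... 895 characters left out ...]
3]
B1 [460.5 112.4] 1751 ((463.41796875, 116.03152465820312), (92.39027404785156, 40.463417053222656), 12.680375099182129) [ 570.3 -285. ]
B1 [315.1 176.9] 1617 ((314.29998779296875, 175.10000610351562), (72.73239135742188, 35.41751480102539), 18.43494987487793) [ 406.5 -352.5]
B2 [389.9 102.3] 2730 ((388.13360595703125, 100.80056762695312), (75.69617462158203, 65.94528198242188), 64.39781951904297) [ 424.  -269.2]
B2 [490.3 111.4] 1178 ((492.3934020996094, 110.02523803710938), (55.15963363647461, 27.699644088745117), 38.047027587890625) [ 541.5 -279.1]
B2 [360.6 175.4] 1721 ((360.41436767578125, 172.22274780273438), (79.17321014404297, 31.26378059387207), 23.070402145385742) [ 401.1 -349.5]
```

View pics/m4.png

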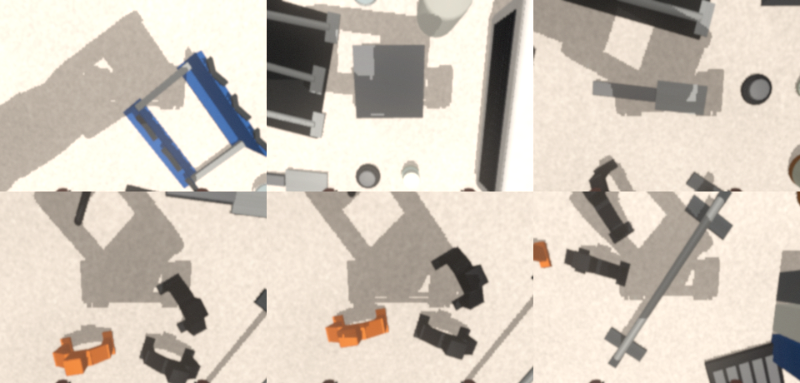

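```bash
python3 - <<'E'
from h import *
for n,X,z in(("A",[424,-268],330.),("B",[406,-350],330.),("C",[487,350],370.)):
    for k,dx in((3,0),(4,50)): over(X[0],X[1],z,f"{n}{k}",dx)
print(env.read_state()["time_s"])
s=viewer.camera("scene");cv2.imwrite("pics/scene1.png",s)
d=viewer.camera("side");cv2.imwrite("pics/side1.png",d)
def z(im,x,y,w=100,h=75): return cv2.resize(im[y:y+h,x:x+w],(400,300),interpolation=cv2.INTER_CUBIC)
I=[z(load("A3")[0],208,74),z(load("B3")[0],208,74),z(s,85,230),z(d,180,250)]
m=np.vstack([np.hstack(I[:2]),np.hstack(I[2:])]);cv2.imwrite("pics/m5.png",np.clip(m*1.6+10,0,255).astype(np.uint8))
for n in "C3","C4":
    im,p=load(n);h=cv2.cvtColor(im,cv2.COLOR_BGR2HSV)
    for c,a,m in blobs((h[...,0]>100)&(h[...,0]<130)&(h[...,1]>110)&(np.arange(384)[:,None]<235)):
        r=rect(m); print(n,c,a,r.tolist(),[onz(p,q,108)[:2] for q in r])
for n in "A3","A4","B3","B4":
    im,p=load(n);g=im.max(2)
    for c,a,m in blobs((g<62)&(np.arange(384)[:,None]<200),300):
        r=rect(m); print(n,c,a,cv2.minAreaRect(r),onz(p,r.mean(0),86)[:2])
for n in "H1","H2":   # holder top
    im,p=load(n);h=cv2.cvtColor(im,cv2.COLOR_BGR2HSV);g=im.max(2)
    for c,a,m in blobs((g>60)&(g<110)&(h[...,1]<30)&(np.arange(384)[:,None]<200),1500):
        r=rect(m); print(n,c,a,[onz(p,q,85)[:2] for q in r])
E
```

```text
33.0667
C3 [285.4  80. ] 492 [[263.43243408203125, 57.59461212158203], [271.10272216796875, 52.01622772216797], [309.45947265625, 104.75676727294922], [301.7891845703125, 110.33515167236328]] [array([493.2, 405.3]), array([501.4, 410.8]), array([545. , 356.7]), array([536.6, 350.7])]
C3 [221.2 109.4] 285 [[206.458984375, 98.9508056640625], [213.34423828125, 93.21310424804688], [239.08193969726562, 124.09835815429688], [232.19668579101562, 129.8360595703125]] [array([429.6, 363.2]), array([437.6, 369.2]), array([465.5, 335.8]), array([457.5, 329.4])]
C3 [323.2 130.8] 151 [[314.0769348144531, 126.61540222167969], [322.6153869628906, 120.92308807373047], [331.5384826660156, 134.3076934814453], [323.0000305175781, 140.0]] [array([551.4, 332.8]), array([560.8, 339.1]), array([572. , 324.1]), array([562.5, 317.6])]
C4 [254.9  84.6] 484 [[230.34201049804688, 60.04460906982422], [237.83270263671875, 54.28252410888672], [278.79925537109375, 107.53902435302734], [271.3085632324219, 113.30110931396484]] [array([506.2, 403.4]), array([514.4, 409. ]), array([559.4, 354.2]), array([551., 348.])]
C
[... 2266 characters left out ...]
.4 -391.4]
H1 [120.3  20.8] 2007 [array([453.9, 147.5]), array([469.9, 180.7]), array([644.6, 145.7]), array([633.5, 110.4])]
H1 [106.   80.6] 1782 [array([426.3,  87.1]), array([443.8, 121.6]), array([620.8,  79.3]), array([607.9,  42.3])]
H1 [250.7  99.6] 6350 [array([657.9, 109.2]), array([755.3, 109.1]), array([758.1,  11.9]), array([652.8,  12. ])]
H2 [160.1  18.8] 1902 [array([448.4, 155.1]), array([465.1, 187.7]), array([633.9, 144.4]), array([621.7, 109.3])]
H2 [145.8  79.5] 1801 [array([425.3, 104.7]), array([444.8, 137. ]), array([612.2,  77.9]), array([596.6,  42.2])]
H2 [289.7 100.9] 5765 [array([656.3, 109.3]), array([750.2, 109.1]), array([757.1,  12.2]), array([655.7,  12.3])]
```

View pics/m5.png

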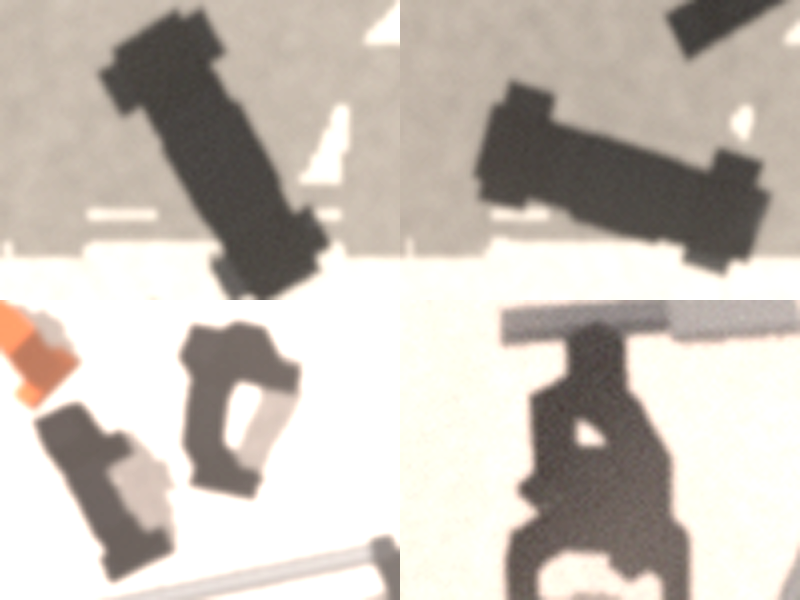

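Overhead, A and B both show a crown with the feet spread at both ends. They are upright with tab up, and the side view shows A's tab top at side px (329,332). Next come the slot views and the cradle and rail picks.

```bash
python3 - <<'E'
from h import *
p=P("side")
print("tabA pred",proj(p,(429.5,-270.8,118)),"B",proj(p,(413,-356.2,118)))
q=R.from_matrix(np.c_[[.6,0,.8],[0,-1,0],[.8,0,-.6]]).as_quat()
print(np.linalg.det(R.from_quat(q).as_matrix()))
for k,y in((1,90.),(2,20.)):
    env.reach(np.array([430,y,200.]),q); env.hold(.3); shot(f"SL{k}")
print(env.read_state()["time_s"])
def z(im,x,y,w,h): return cv2.resize(im[y:y+h,x:x+w],(400,300),interpolation=cv2.INTER_CUBIC)
L=lambda n:load(n)[0]
m=np.vstack([np.hstack([z(L("C3"),140,20,240,180),z(L("C4"),110,20,240,180)]),np.hstack([z(L("R1"),110,0,300,225),z(L("R2"),160,0,300,225)])])
cv2.imwrite("pics/m6.png",np.clip(m*1.5,0,255).astype(np.uint8))
m=np.vstack([np.hstack([z(L("SL1"),150,0,240,180),z(L("SL2"),150,0,240,180)]),np.hstack([z(L("G1"),180,60,160,120),z(L("BT1"),200,60,160,120)])])
cv2.imwrite("pics/m7.png",np.clip(m*1.4,0,255).astype(np.uint8))
E
```

```text
tabA pred [228.5 258.6] B [228.6 288.6]
1.0000000000000007
37.25
```

View pics/m6.png

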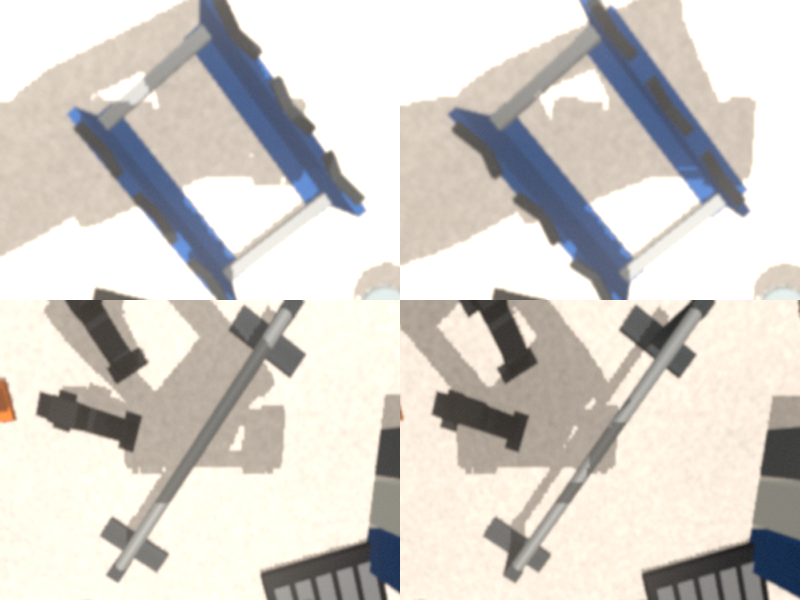

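View pics/m7.png

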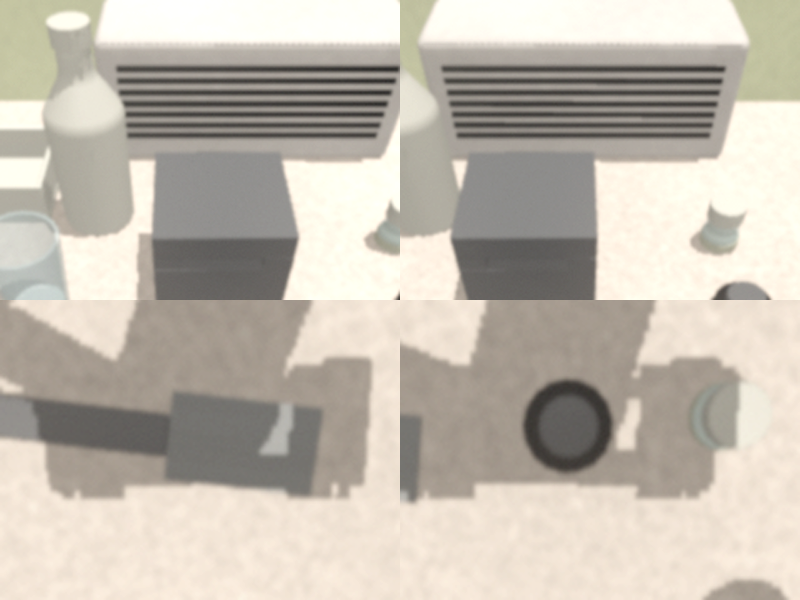

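In m6, C3 shows the near-plate notches at crop (98,147), (157,213), (213,278) and the far ones at (293,107), (343,180). The rail bar in R1 runs (125,563)–(270,340) in the montage. In m7, the holder's top front edge is at SL1 montage (153–297,238) and SL2 (453–596,238). The gauge blade corners and the button ring (568,425) are clear too. I triangulate from these.

```bash
python3 - <<'E'
from h import *
pp={n:load(n)[1] for n in("C3","C4","R1","R2","SL1","SL2","G1","G2","BT1","BT2")}
c3=lambda x,y:(pp["C3"],(140+x/1.6667,20+y/1.6667)); c4=lambda x,y:(pp["C4"],(110+x/1.6667,20+y/1.6667))
for n,a,b in(("near1",(98,147),(75,150)),("near2",(157,213),(137,218)),("near3",(213,278),(190,278)),("far2",(293,107),(270,105)),("far3",(343,180),(323,180)),("farcorner",(362,212),(342,212)),("nearcorner",(72,112),(52,113))):
    print(n,*tri([c3(*a),c4(*b)]))
for n,a,b in(("SLl",(241.8,142.8),(181.8,142.8)),("SLr",(328.2,142.8),(267.6,142.8))): print(n,*tri([(pp["SL1"],a),(pp["SL2"],b)]))
def plane(p,a,b):
    o,d=ray(p,a);_,e=ray(p,b);n=np.cross(d,e);n/=np.linalg.norm(n);return n,n@o
n1,k1=plane(pp["R1"],(203.8,197.3),(312.5,30));n2,k2=plane(pp["R2"],(248.5,198.8),(355,52.5))
d=np.cross(n1,n2);d/=np.linalg.norm(d);x=np.linalg.lstsq(np.array([n1,n2,d]),np.array([k1,k2,d@[520,-390,110]]),rcond=None)[0]
print("rail",x,d,np.degrees(np.arctan2(d[1],d[0])))
print("rail z110",[onz(pp["R1"],q,110) for q in((203.8,197.3),(312.5,30))],[onz(pp["R2"],q,110) for q in((248.5,198.8),(355,52.5))])
print("nearend",*tri([(pp["R1"],(197.8,206)),(pp["R2"],(244,206))]))
print("S6 ends",[onz(load("S6")[1],q,113) for q in((243,228),(354.6,76.8))])
for q in((248.8,96.8),(246,132),(308.8,103.2),(304.8,137.6)): print("G",onz(pp["G1"],q,9))
c=[]
for n,z in(("BT1",0),("BT2",0)):
    im=load(n)[0]; g=im.max(2)
    for cc,a,m in blobs((g<70)&(np.arange(384)[:,None]<215),200):
        r=cv2.minEnclosingCircle(np.argwhere(m)[:,::-1].astype(np.float32)); print(n,cc,a,r,onz(pp[n],r[0],25))
E
```

```text
near1 [421.7 352.5 114.2] [np.float64(0.7689226259714177), np.float64(0.7689226259711481)]
near2 [459.7 308.  112.8] [np.float64(1.5125417268776893), np.float64(1.5125417268776393)]
near3 [497.9 269.1 135.8] [np.float64(0.213494648205235), np.float64(0.21349464820519137)]
far2 [551.5 379.4 105.4] [np.float64(0.8906471683676477), np.float64(0.8906471683676536)]
far3 [589.1 331.2 103.6] [np.float64(0.2872310922595647), np.float64(0.28723109225953136)]
farcorner [602.4 309.7 109.5] [np.float64(0.29204699609828294), np.float64(0.29204699609830065)]
nearcorner [400.7 376.6  92. ] [np.float64(0.14785614717605527), np.float64(0.14785614717611809)]
SLl [661.3 108.1  79.2] [np.float64(0.011449438801682608), np.float64(0.011449438801734931)]
SLr [658.7   9.8  81.7] [np.float64(0.06866726396856837), np.float64(0.0686672639686804)]
rail [ 520.3 -390.8  113.1] [-0.6 -0.8 -0.1] -124.15482695678824
rail z110 [array([ 454.6, -487.5,  110. ]), array([ 578.4, -305.3,  110. ])] [array([ 451. , -489.4,  110. ]), array([ 566.2, -326.8,  110. ])]
nearend [ 445.  -501.1  102.4] [np.float64(0.01842740489778
[... 635 characters left out ...]
207.5), 19.6087703704834) [ 416.3 -238.5   25. ]
BT2 [162.2  19.2] 2826 ((151.0, 24.5), 92.31071472167969) [465.  -11.6  25. ]
BT2 [215.2   5.8] 835 ((208.0, 2.0), 42.047691345214844) [533.3  11.5  25. ]
BT2 [354.7   3.9] 758 ((357.0, 4.0), 44.181541442871094) [705.7   9.2  25. ]
BT2 [496.8  59. ] 1802 ((495.0, 56.0), 58.2409782409668) [877.9 -46.1  25. ]
BT2 [505.8  86.6] 303 ((505.5, 82.0), 30.500099182128906) [897.5 -75.5  25. ]
BT2 [ 31.8 102. ] 859 ((29.5, 102.0), 43.48860168457031) [303.  -98.2  25. ]
BT2 [310.6 110.8] 767 ((310.6538391113281, 110.11538696289062), 18.25413703918457) [ 657.7 -108.6   25. ]
BT2 [134.3 205.5] 277 ((133.0, 208.0), 17.088106155395508) [ 416.3 -239.1   25. ]
```

```bash
cat >> h.py <<'E'
def paddles(tag):
    im,p=load(tag); g=cv2.GaussianBlur(im,(3,3),0).max(2); ok=np.arange(384)[:,None]<225
    bs=[b for b in blobs((g<62)&ok,1500) if 380<onz(p,b[0],4)[0]<640 and -80<onz(p,b[0],4)[1]<200]
    m=max(bs,key=lambda b:b[1])[2].astype(np.uint8)
    hull=cv2.convexHull(np.vstack(cv2.findContours(m,0,1)[0])); H=np.zeros_like(m); cv2.fillConvexPoly(H,hull,1); H=cv2.dilate(H,np.ones((9,9)))
    t,_=cv2.threshold(g[H>0].reshape(-1,1),0,255,cv2.THRESH_OTSU); t=min(t,75); out=[]
    H=cv2.erode(H,np.ones((7,7)))
    for c,a,b in blobs((g>t)&(H>0),120):
        pts=np.argwhere(b)[:,::-1].astype(np.float32); W=np.array([onz(p,q,10)[:2] for q in pts])
        vx,vy,x0,y0=cv2.fitLine(W.astype(np.float32),cv2.DIST_HUBER,0,.01,.01).ravel(); d=np.array([vx,vy])*np.sign(vx); x0=np.array([x0,y0])
        s=(W-x0)@d; L=s.max()-s.min()
        if L<120: continue
        wid=[np.ptp(((W-x0)@[-d[1],d[0]])[np.abs(s-q)<8]) for q in (s.min()+10,s.max()-10)]
        out.append(dict(o=x0+d*((s.max()+s.min())/2-7),ang=np.arctan2(d[1],d[0]),L=L,wid=wid,area=a))
    return t,out
E
python3 - <<'E'
from h import *
for k,dx in((1,0),(2,-60)):
    over(520,75,370.,f"P{k}",dx); t,o=paddles(f"P{k}"); print(t)
    for d in o: print(d["o"],np.degrees(d["ang"]),d["L"],d["wid"],d["area"])
p1,p2=load("SL1")[1],load("SL2")[1]
print([onz(p1,q,85) for q in((241.8,142.8),(328.2,142.8))],[onz(p2,q,85) for q in((181.8,142.8),(267.6,142.8))])
print(env.read_state()["time_s"])
E
```

```text
75
[370.3 141.9] 75.321045 140.51155929532712 [np.float64(1.7937479604239392), np.float64(2.177458683588954)] 120
[502.6 194.5] -14.979591 185.30638698860244 [np.float64(5.883234196687395), np.float64(1.1800383331025224)] 233
[503.8 168.3] -11.330936 201.69692477341061 [np.float64(10.095660169645257), np.float64(36.28022141401809)] 1390
[481.2  94.4] -14.927617 217.68693839209155 [np.float64(9.82551256074622), np.float64(45.87379872759654)] 1507
[440.8  27. ] -12.834088 153.19489068035523 [np.float64(4.495351651432783), np.float64(1.4781729729324273)] 208
75
[504.2 169.2] -11.659573 201.41820007952953 [np.float64(38.93614522363036), np.float64(41.56868120023884)] 1703
[367.3 135.1] 75.23015 127.42482216449312 [np.float64(1.2664322346628154), np.float64(1.289153411325876)] 120
[479.6  94.9] -15.168843 216.97361998845525 [np.float64(10.482334226892096), np.float64(47.39267929361513)] 1555
[451.   23.2] -12.147729 173.4104049327777 [np.float64(8.98484895915807), np.float64(1.583630199272758)] 406
[array([655. , 107.6,  85. ]), array([654.9,  11. ,  85. ])] [array([655. , 105.9,  85. ]), array([655.1,  10. ,  85. ])]
40.8833
```

```bash
python3 - <<'E'
from h import *
im,p=load("P1")
for X in((481,94.4,10),(560,73,10),(504,168,10),(450,20,10),(620,100,0),(450,-40,0),(440,130,4)):
    u=proj(p,X).astype(int); print(X,u,im[u[1]-1:u[1]+2,u[0]-1:u[0]+2].mean((0,1)))
I=im.astype(int); rb=I[...,2]-I[...,0]
v=cv2.resize(im[0:225,110:410],(800,600),interpolation=cv2.INTER_CUBIC); cv2.imwrite("pics/m8.png",np.clip(v*1.5,0,255).astype(np.uint8))
E
```

```text
(481, 94.4, 10) [231  97] [91.1 93.6 93.9]
(560, 73, 10) [285 112] [94.4 97.4 98.3]
(504, 168, 10) [246  40] [92.7 95.7 96.9]
(450, 20, 10) [211 149] [134.6 138.9 140.1]
(620, 100, 0) [326  93] [181.  192.2 202.1]
(450, -40, 0) [214 186] [182.8 194.  203.9]
(440, 130, 4) [201  71] [37.8 39.4 40.1]
```

View pics/m8.png

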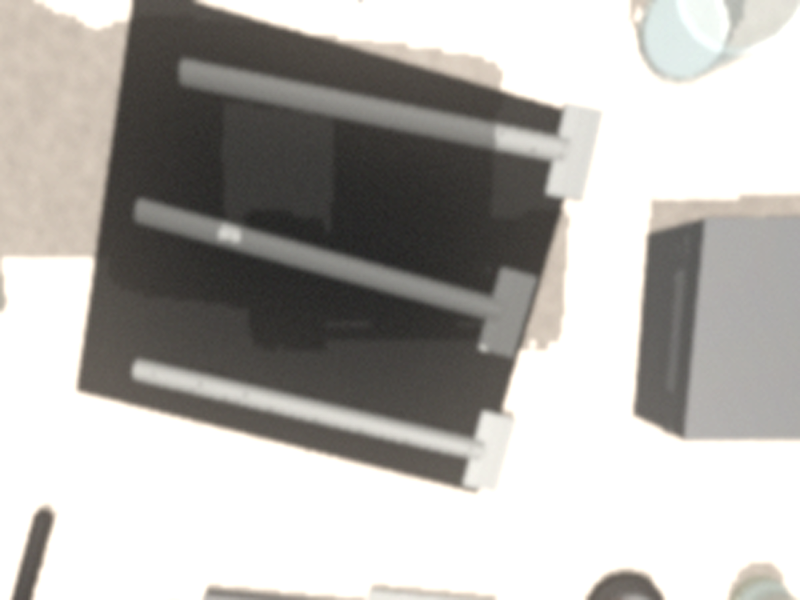

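P1 shows three paddles with blades right: shafts at crop (180,70)–(560,150), (140,210)–(500,310), (135,370)–(480,450). The top blade overhangs the mat. The slot is visible on the holder's near face at (675,270–390). I separate steel from table by colour neutrality.

```bash
python3 - <<'E'
s=open("h.py").read(); i=s.index("def paddles")
open("h.py","w").write(s[:i]+'''def paddles(tag):
    im,p=load(tag); f=cv2.GaussianBlur(im,(3,3),0).astype(float); g=f.max(2); out=[]
    M=(g>64)&((f[...,2]-f[...,0])/g<.075)&(np.arange(384)[:,None]<228)
    for c,a,b in blobs(M,250):
        pts=np.argwhere(b)[:,::-1]; W=np.array([onz(p,q,10)[:2] for q in pts])
        vx,vy,x0,y0=cv2.fitLine(W.astype(np.float32),cv2.DIST_HUBER,0,.01,.01).ravel(); d=np.array([vx,vy])*np.sign(vx); x0=np.array([x0,y0])
        s=(W-x0)@d; L=np.ptp(s)
        if not 195<L<235: continue
        k=s<s.max()-35   # shaft only
        vx,vy,x0,y0=cv2.fitLine(W[k].astype(np.float32),cv2.DIST_HUBER,0,.01,.01).ravel(); d=np.array([vx,vy])*np.sign(vx); x0=np.array([x0,y0]); n=np.array([-d[1],d[0]])
        s=(W-x0)@d; t=(W-x0)@n
        out.append(dict(o=x0+d*((s.max()+s.min())/2-7),ang=np.arctan2(d[1],d[0]),L=np.ptp(s),wid=[np.ptp(t[np.abs(s-s.min()-20)<8]),np.ptp(t[np.abs(s-s.max()+10)<8])]))
    return sorted(out,key=lambda d:-d["o"][1])
''')
E
python3 - <<'E'
from h import *
for k in(1,2):
    for d in paddles(f"P{k}"): print(d["o"],np.degrees(d["ang"]),d["L"],d["wid"])
p=load("P1")[1]
for uv in((683,270),(668,390),(675,330)):
    o,d=ray(p,(110+uv[0]/2.6667,uv[1]/2.6667)); print("slot",o+d*(656-o[0])/d[0])
E
```

```text
[509.3 167.3] -10.762484 215.37032863638262 [np.float64(12.228417908467712), np.float64(45.806963810100875)]
[479.5  94.6] -15.083804 216.48522348787452 [np.float64(11.721267123304433), np.float64(46.51925475872302)]
[470.6  14.7] -13.458404 216.37815024871855 [np.float64(14.67403335578803), np.float64(46.22636674885201)]
[509.5 167.1] -10.839176 214.86747651184925 [np.float64(12.035893738508491), np.float64(45.34178160585709)]
[479.2  94.7] -15.22469 216.77117127299132 [np.float64(12.51524787220697), np.float64(48.498754743355946)]
[470.7  14.6] -13.549536 215.83580967462194 [np.float64(14.109376868068521), np.float64(46.231157908826404)]
slot [656.   87.3  64.4]
slot [656.   30.4  59.4]
slot [656.   59.6  61.3]
```

```bash
cat >> h.py <<'E'
CA=np.radians(37.8); CC=np.array([505.6,343.7]); CX=np.array([np.cos(CA),np.sin(CA)]); CY=np.array([-np.sin(CA),np.cos(CA)])
def pick_paddle(d,notch):   # notch -1,0,1 (times 60 mm along cradle y)
    dx=np.array([np.cos(d["ang"]),np.sin(d["ang"])]); g=d["o"]+8*dx; q=down(d["ang"]-np.pi/2)
    set_gripper(44.); env.reach(np.r_[g,170.],q); hit=env.move_l(np.r_[g,86.],rate=80,f_stop=15); set_gripper(0.)
    s=env.read_state(); print("grip",hit,s["width"],s["grip_force"],s["tool_pos"])
    if s["width"]<8: return False
    env.move_l(np.r_[g,270.]); t=CC+60*notch*CY+8*CX; q2=down(CA-np.pi/2)
    env.reach(np.r_[t,270.],q2); print("carry w",env.read_state()["width"])
    env.move_l(np.r_[t,190.],rate=120); hit=env.move_l(np.r_[t,170.],rate=30,f_stop=5)
    print("seat",hit,env.read_state()["tool_pos"],env.read_state()["force"])
    set_gripper(34.); env.move_l(np.r_[t,270.]); print("t",env.read_state()["time_s"]); return True
E
python3 - <<'E'
from h import *
d=paddles("P1")[0]
# fresh look to guard against a knock
over(520,75,370.,"P3"); o=paddles("P3"); print([x["o"] for x in o])
pick_paddle(o[0],1)
env.reach(np.array([490,250-75.,370.]),down(0.)); shot("Q1")
cv2.imwrite("pics/side2.png",viewer.camera("side"))
E
```

```text
[array([509. , 167.4]), array([479.5,  94.6]), array([470.9,  14.5])]
grip True 0.45935841994025123 0.0 [516.6 165.9 106.8]
```

```bash
python3 - <<'E'
from h import *
print(env.tips_ahead)
s=env.read_state(); print(s["tool_pos"],s["force"],s["width"])
shot("Q0"); print([ (x["o"],x["L"]) for x in paddles("P3")])
env.move_l(s["tool_pos"]+[0,0,60]); print(env.read_state()["force"]); set_gripper(44.)
s=env.read_state(); print(s["tool_pos"],s["force"],s["width"])
t0=s["tool_pos"]
for dz in(-20,-20,-10):
    t0=t0+[0,0,dz]; h=env.move_l(t0,rate=40,f_stop=15); s=env.read_state(); print(h,s["tool_pos"],s["force"],s["width"])
E
```

```text
80.0
[489.9 175.  369. ] [ 0.2 -0.2 -0.6] 0.31563662463921766
[(array([509. , 167.4]), np.float64(215.94760478009522)), (array([479.5,  94.6]), np.float64(216.2191393721503)), (array([470.9,  14.5]), np.float64(215.51987359644184))]
[-0.1  0.8  0.3]
[489.9 175.  429. ] [-0.4 -0.2  0.2] 43.64614860462125
False [489.9 175.  408.9] [-0.3  1.1 -0.7] 43.89488314240164
False [489.9 175.  388.9] [ 0.7 -1.1 -0.7] 43.85552694028667
False [489.8 174.9 378.7] [-0.9 -0.2  0.9] 43.79509149894404
```

```bash
sed -i 's/hit=env.move_l(np.r_\[g,86.\],rate=80,f_stop=15); set_gripper(0.)/env.move_l(np.r_[g,112.],rate=100); f0=env.read_state()["force"]; hit=env.move_l(np.r_[g,86.],rate=40,f_stop=15); f1=env.read_state()["force"]; print(f0,f1,env.read_state()["tool_pos"])\n    if env.read_state()["tool_pos"][2]>89: env.move_l(np.r_[g,190.]); return False\n    set_gripper(0.)/' h.py
python3 - <<'E'
from h import *
over(520,75,370.,"P4"); o=paddles("P4"); print([(x["o"],x["ang"]) for x in o])
if pick_paddle(o[0],1):
    env.reach(np.array([490,250-75.,370.]),down(0.)); shot("Q1")
else: print(env.read_state()["force"])
E
```

```text
[(array([509.4, 167.1]), np.float32(-0.18811086)), (array([479.4,  94.6]), np.float32(-0.26258752)), (array([470.7,  14.6]), np.float32(-0.23600428))]
[-0.3 -0.2  0.8] [-3.9 -2.5 17.4] [518.2 166.  106.4]
[ 0.6 -0.2  0.4]
```

The stop was real: the gripper's body (178 mm wide along the closing line) touched the near cradle plate's corner, at (516,232) and about 108 mm high. I take paddles 2 and 3 first. After that I grip paddle 1 nearer its blade, slide it clear, and regrasp.

```bash
python3 - <<'E'
from h import *
o=paddles("P4")
print(pick_paddle(o[1],1))
env.reach(np.array([490,185.,390.]),down(0.)); shot("Q1")
cv2.imwrite("pics/side3.png",viewer.camera("side"))
im=np.hstack([cv2.resize(load("Q1")[0][0:230,100:400],(400,306),interpolation=cv2.INTER_CUBIC),cv2.resize(cv2.imread("pics/side3.png")[110:225,160:310],(400,306),interpolation=cv2.INTER_CUBIC)])
cv2.imwrite("pics/m9.png",np.clip(im*1.4,0,255).astype(np.uint8))
E
```

```text
[-0.3 -0.3  0.7] [-0.1 -0.6  0.7] [487.2  92.6  86. ]
grip False 11.05378290885853 30.000028610229492 [487.2  92.6  86.1]
carry w 10.861925438401
seat True [474.9 396.5 174.5] [-1.8  3.6  0.7]
t 63.3417
True
```

View pics/m9.png

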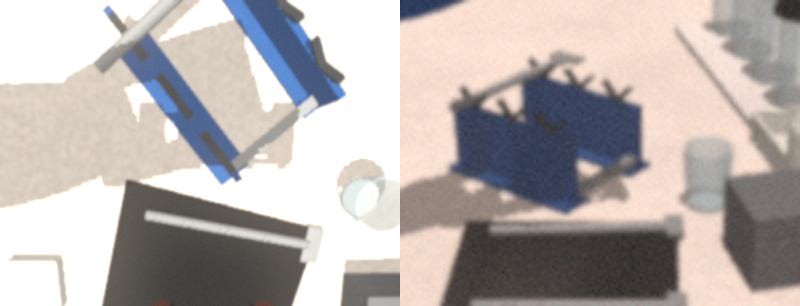

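Paddle 2 lies in the left notch pair, seated at TCP z 174.5 as predicted, with its blade beyond the far plate. Next is paddle 3 into the middle pair, then the slide and regrasp of paddle 1.

```bash
python3 - <<'E'
from h import *
over(520,75,370.,"P5"); o=paddles("P5"); print([(x["o"],x["ang"],x["L"]) for x in o])
assert len(o)==2
pick_paddle(o[1],0)
d=o[0]; dx=np.array([np.cos(d["ang"]),np.sin(d["ang"])]); n=np.array([-dx[1],dx[0]])
over(520,75,370.,"P6"); o=paddles("P6"); print([(x["o"],x["ang"],x["L"]) for x in o]); d=o[0]
dx=np.array([np.cos(d["ang"]),np.sin(d["ang"])]); n=np.array([-dx[1],dx[0]])
g=d["o"]+55*dx; set_gripper(44.); env.reach(np.r_[g,170.],down(d["ang"]-np.pi/2)); env.move_l(np.r_[g,115.],rate=100)
hit=env.move_l(np.r_[g,86.],rate=40,f_stop=12); s=env.read_state(); print(hit,s["tool_pos"],s["force"])
if not hit:
    set_gripper(0.); g2=g-60*n; env.move_l(np.r_[g2,87.],rate=60); print(env.read_state()["force"],env.read_state()["width"])
    set_gripper(44.); env.move_l(np.r_[g2,190.])
    over(520,75,370.,"P7"); o=paddles("P7"); print([(x["o"],x["ang"],x["L"]) for x in o])
    pick_paddle(o[0],-1)
else: env.move_l(np.r_[g,190.])
print(env.read_state()["time_s"])
E
```

```text
[(array([509.3, 167. ]), np.float32(-0.18794136), np.float64(215.8010246861861)), (array([470.6,  14.6]), np.float32(-0.23663351), np.float64(216.5299018207118))]
[0.3 0.5 0.3] [ 0.   0.3 -1.3] [478.4  12.8  85.9]
grip False 11.063380844645804 29.999574422836304 [478.5  12.8  86.1]
carry w 11.197474711997113
seat True [511.6 349.  174.5] [-0.7  2.8  0.6]
t 75.175
[(array([509.4, 166.9]), np.float32(-0.18776807), np.float64(215.69462837322112))]
False [563.5 156.6  86. ] [0.1 0.2 0.8]
[-0.2 -1.6 -1.4] 11.565352053542567
[(array([497.2, 108. ]), np.float32(-0.19131997), np.float64(214.41439275718014))]
[ 0.4 -0.6  0.9] [0.3 0.3 0.1] [505.1 106.5  85.9]
grip False 11.27089073865666 29.999878406524658 [505.1 106.5  86.1]
carry w 11.101643265272916
seat True [548.4 301.6 174.5] [-1.2  2.4  0.7]
t 94.8333
94.8333
```

```bash
cat >> h.py <<'E'
def gauge(tag,z=7):
    im,p=load(tag); f=cv2.GaussianBlur(im,(3,3),0).astype(float); g=f.max(2); out=[]
    M=(g>48)&((f[...,2]-f[...,0])/g<.075)&(np.arange(384)[:,None]<228)
    for c,a,b in blobs(M,500):
        W=np.array([onz(p,q,z)[:2] for q in np.argwhere(b)[:,::-1]])
        vx,vy,x0,y0=cv2.fitLine(W.astype(np.float32),cv2.DIST_L2,0,.01,.01).ravel(); d=np.array([vx,vy])*np.sign(vx); x0=np.array([x0,y0]); n=np.array([-d[1],d[0]])
        s=(W-x0)@d; t=(W-x0)@n
        if 165<np.ptp(s)<200: out.append(dict(o=x0+d*((s.max()+s.min())/2-40)+n*np.median(t[s<s.max()-90]),ang=np.arctan2(d[1],d[0]),L=np.ptp(s),wid=[np.ptp(t[np.abs(s-s.min()-20)<8]),np.ptp(t[np.abs(s-s.max()+20)<8])]))
    return out
E
python3 - <<'E'
from h import *
over(500,-115,350.,"G3"); a=gauge("G3"); over(500,-115,350.,"G4",-50); b=gauge("G4")
print([list(x.values()) for x in a+b]); print([list(x.values()) for x in gauge("G1")+gauge("G2")])
E
```

```text
[[array([ 451.4, -111.5]), np.float32(-0.11066257), np.float64(178.62614570993765), [np.float64(17.882090255475745), np.float64(44.49619096669568)]], [array([ 451.8, -111.3]), np.float32(-0.113516994), np.float64(178.12771288713986), [np.float64(18.291203663537587), np.float64(45.06105704308172)]]]
[[array([ 451. , -111.4]), np.float32(-0.10661218), np.float64(178.84435742451615), [np.float64(18.74817660388655), np.float64(44.4597087637944)]], [array([ 451.9, -111.5]), np.float32(-0.10962156), np.float64(177.8637214528983), [np.float64(17.121055620566665), np.float64(44.54068453337025)]]]
```

```bash
python3 - <<'E'
from h import *
d=gauge("G3")[0]; ang=-.102; dx=np.array([np.cos(ang),np.sin(ang)]); g=np.array([451.5,-112.3])+30*dx
set_gripper(50.); env.reach(np.r_[g,160.],down(ang-np.pi/2)); env.move_l(np.r_[g,105.],rate=100)
hit=env.move_l(np.r_[g,82.],rate=40,f_stop=12); s=env.read_state(); print(hit,s["tool_pos"],s["force"])
assert not hit
set_gripper(0.); s=env.read_state(); print("grip",s["width"],s["grip_force"])
env.move_l(np.r_[g,200.]); y=59.5; z=136.
env.reach(np.array([525.,y,200.]),down(-np.pi/2)); env.move_l(np.array([525.,y,z]))
h=env.move_l(np.array([566.,y,z]),rate=30,f_stop=6); s=env.read_state(); print("enter",h,s["tool_pos"],s["force"],s["width"])
if not h:
    h=env.move_l(np.array([642.,y,z]),rate=35,f_stop=8); s=env.read_state(); print("home",h,s["tool_pos"],s["force"],s["wrist_torque"])
im,p=shot("I1"); print(s["time_s"])
E
```

```text
False [ 481.3 -115.3   81.9] [-0.  -0.4 -0.3]
grip 21.76533656829378 30.000024139881134
enter False [565.8  59.5 136. ] [-0.4  0.4 -0.5] 21.928281525225948
home True [636.4  59.4 135. ] [-0.5 -0.1 -0.9] [0.1 0.2 0. ]
107.2667
```

```bash
python3 - <<'E'
from h import *
s=env.read_state(); t=s["tool_pos"].copy()
h=env.move_l(t+[5,0,0],rate=15,f_stop=10); s=env.read_state(); print("push",h,s["tool_pos"],s["force"]); t=s["tool_pos"].copy()
h=env.move_l(t-[0,0,5],rate=12,f_stop=3); s=env.read_state(); print("lower",h,s["tool_pos"],s["force"]); t=s["tool_pos"].copy()
set_gripper(40.); env.hold(.3); env.move_l(t+[0,0,90])
env.reach(np.array([600.,-20,330.]),down(0.)); env.hold(.2); shot("I2"); cv2.imwrite("pics/side4.png",viewer.camera("side"))
im,p=load("I2"); a=cv2.resize(im[0:228,100:404],(400,300),interpolation=cv2.INTER_CUBIC)
b=cv2.resize(cv2.imread("pics/side4.png")[120:240,170:330],(400,300),interpolation=cv2.INTER_CUBIC)
cv2.imwrite("pics/m10.png",np.clip(np.hstack([a,b])*1.4,0,255).astype(np.uint8)); print(env.read_state()["time_s"])
E
```

```text
push True [637.   59.3 133.5] [ 0.4 -0.5 -1.2]
lower True [636.9  59.3 131.5] [-0.8 -1.   3.3]
111.2583
```

View pics/m10.png

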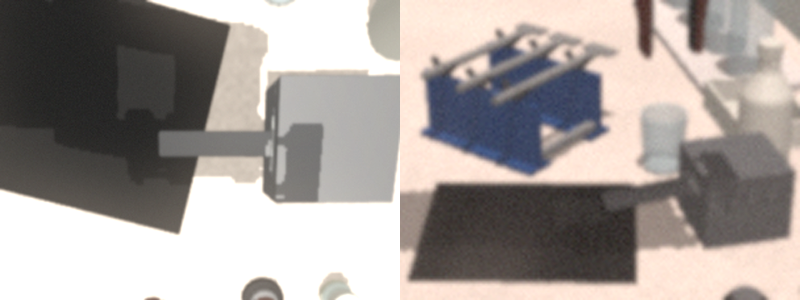

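The left view shows the gauge's grip against the holder face. The side view shows all three paddles lying in the cradle, blades overhanging the far plate. I give the grip a gentle nudge from behind, then take collar A.

```bash
cat >> h.py <<'E'
RM=np.array([521.,-386.]); RA=np.radians(55.1); RY=np.array([np.cos(RA),np.sin(RA)])
def hang(c,ang,off):   # closing line along the collar's x
    set_gripper(56.); env.reach(np.r_[c,230.],down(ang)); env.move_l(np.r_[c,195.],rate=100)
    hit=env.move_l(np.r_[c,174.],rate=40,f_stop=12); s=env.read_state(); print(hit,s["tool_pos"],s["force"])
    if hit: env.move_l(np.r_[c,240.]); return False
    set_gripper(0.); s=env.read_state(); print("grip",s["width"],s["grip_force"])
    if s["width"]<15: return False
    env.move_l(np.r_[c,300.],rate=200); t=RM+off*RY; q=down(RA-np.pi/2)
    env.reach(np.r_[t,300.],q); print("carry",env.read_state()["width"])
    env.move_l(np.r_[t,228.],rate=120); hit=env.move_l(np.r_[t,212.],rate=25,f_stop=4); s=env.read_state(); print("seat",hit,s["tool_pos"],s["force"])
    set_gripper(50.); env.hold(.2); env.move_l(np.r_[t,300.],rate=200); print("t",env.read_state()["time_s"]); return True
E
python3 - <<'E'
from h import *
set_gripper(0.)
env.reach(np.array([515.,59.3,180.]),down(-np.pi/2)); env.move_l(np.array([515.,59.3,126.]))
h=env.move_l(np.array([556.,59.3,126.]),rate=25,f_stop=5); s=env.read_state(); print("nudge",h,s["tool_pos"],s["force"])
env.move_l(np.array([505.,59.3,126.])); env.move_l(np.array([505.,59.3,280.]),rate=250)
hang(np.array([429.5,-270.8]),np.radians(-59.5),45)
env.reach(np.array([520.,-520.,330.]),down(0.)); shot("K1")
E
```

```text
nudge True [543.6  59.2 125.4] [ 0.4  0.1 -0.2]
False [ 429.5 -270.8  173.9] [-0.1  0.7  0.2]
grip 23.617083586255852 29.993779957294464
carry 23.735002443386723
seat True [ 547.  -349.3  217.8] [-0.6  0.4  4. ]
t 124.35
```

```bash
python3 - <<'E'
from h import *
print(hang(np.array([413.,-356.2]),np.radians(-17),-45))
env.reach(np.array([470.,-480.,390.]),down(0.)); env.hold(.2); shot("K2")
env.reach(np.array([560.,-200.,390.]),down(0.)); env.hold(.2); shot("K3")
sc=viewer.camera("scene");sd=viewer.camera("side");cv2.imwrite("pics/scene5.png",sc);cv2.imwrite("pics/side5.png",sd)
z=lambda i,x,y,w,h:cv2.resize(i[y:y+h,x:x+w],(400,300),interpolation=cv2.INTER_CUBIC)
m=np.vstack([np.hstack([z(load("K2")[0],140,0,240,180),z(load("K3")[0],160,20,240,180)]),np.hstack([z(sc,30,180,320,200*6//5),z(sd,160,120,340,255)])])
cv2.imwrite("pics/m11.png",np.clip(m*1.35,0,255).astype(np.uint8)); print(env.read_state()["time_s"])
E
```

```text
False [ 413.  -356.2  173.9] [-0.1  0.2 -0.6]
grip 24.00100644900319 29.988173246383667
carry 23.632675710157084
seat True [ 495.4 -423.   217.7] [-1.1  0.7  4.5]
t 132.0917
True
134.5333
```

View pics/m11.png

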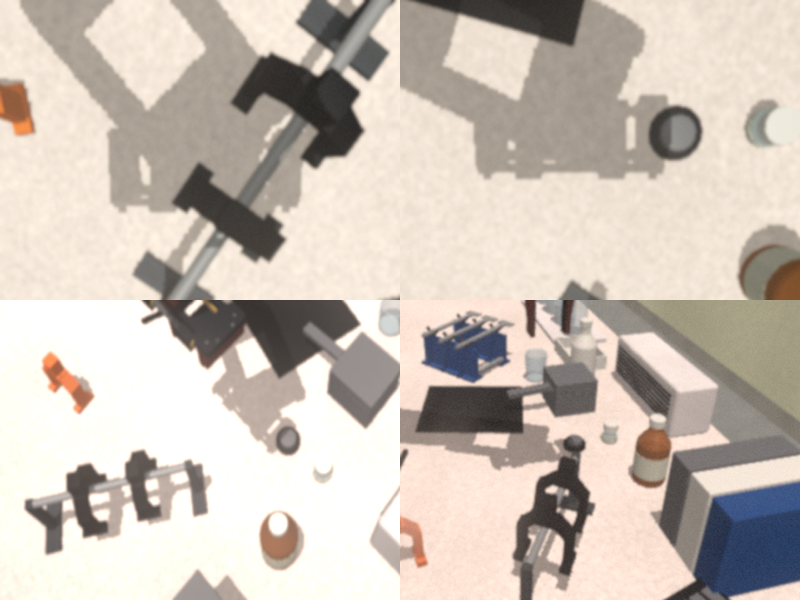

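m11 shows both collars astride the rail, tabs up, with the gauge home and the paddles in the cradle. The button disc is at montage (678,132). Time to press.

```bash
python3 - <<'E'
from h import *
x,r=tri([(load("K3")[1],(326.8,99.2)),(load("BT1")[1],(267.2,110.8))]); print(x,r)
set_gripper(0.); c=np.array([661.,-108.7])
env.reach(np.r_[c,190.],down(-np.pi/2)); env.move_l(np.r_[c,130.],rate=120); env.hold(.2)
h=env.move_l(np.r_[c,85.],rate=20,f_stop=14); s=env.read_state(); print(h,s["tool_pos"],s["force"])
env.hold(.3); print(env.read_state()["force"])
cv2.imwrite("pics/side6.png",viewer.camera("side"))
env.move_l(np.r_[c,250.],rate=150); env.reach(np.array([560.,-40,390.]),down(0.)); env.hold(.3); shot("Z1")
for n in("scene","side"): cv2.imwrite(f"pics/{n}7.png",viewer.camera(n))
a,b=cv2.imread("pics/scene5.png"),cv2.imread("pics/scene7.png"); a2,b2=cv2.imread("pics/side5.png"),cv2.imread("pics/side7.png")
print("changed: rail",np.abs(a.astype(int)-b)[260:384,40:200].mean(),"cradle(side)",np.abs(a2.astype(int)-b2)[125:190,175:240].mean())
print(env.read_state()["time_s"])
E
```

```text
[ 660.8 -109.2   19.9] [np.float64(0.4267855084431578), np.float64(0.42678550844324226)]
True [ 661.1 -108.7   96.4] [-1.9  0.5  7.7]
[-1.   0.5  8.5]
changed: rail 3.0005208333333333 cradle(side) 4.308875739644971
142.6667
```

```bash
python3 -c "
from h import *
print(workorder.sign_off())"
```

```text
the job is handed in; nothing more can be done
None
```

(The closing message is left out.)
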